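# Square the lino block into the registration corner and hold it

### The job

The lino cutter has been left lying in the corner of the registration board: lay it flat in the tool tray first. Then set the carved lino block flat on the board, carving up, press it snugly into the corner so that its long side bears on the long fence and its short end on the short fence at the same time, and finish while still holding it pressed firmly against both, without letting go. Leave the two ink jars, the ochre bottle and the uncut grey block where they are.

Things in the scene. Friction and masses are not known exactly. Their poses are not given: they have to be found in the camera images.
- board: Registration board for block printing: varnished plywood 220 (x) x 240 (y) x 12 mm, does not slip on the table; wood slides easily on it and on its fences (friction about 0.35). Origin at the centre of its underside; z up; its yaw varies. Its two fences stand on its top along the far (+x) and left (+y) edges and meet in the far left corner. The block's seat is in that corner.
- corner (a point): Point where the inner faces of both fences meet, at the level of the board's top (12 mm above the table). Axes parallel to the board's: fences on its +x and +y sides, open board on its -x and -y sides. The block, seated, has its axes parallel to these (half a turn makes no difference) and its origin at x = -30, y = -45, z = 0 mm from here.
- long_fence: Long fence: dark wood strip along the board's y, 20 (x) x 190 (y) mm, 8 mm high above the board's top, fixed. Origin at the centre of its underside. Its inner face looks to the board's -x, and is the x = 0 plane of the corner point. Two flat metal paper pins on its top, at most 4 mm high, lie about 0.17 m apart near its ends.
- short_fence: Short fence: dark wood strip along the board's x, 130 (x) x 20 (y) mm, 8 mm high above the board's top, fixed. Origin at the centre of its underside. Its inner face looks to the board's -y, and is the y = 0 plane of the corner point.
- block: Carved lino block: light brown board faced with dark red-brown lino, a pale leaf carved in its top; 60 (x) x 90 (y) x 26 mm, about 0.12 kg. Origin at the centre of its underside, z up; its long sides lie along its own y. Starts flat on the table, carving up, left or right of the board. Grip it across the 60 mm; over the 8 mm fences 18 mm of its height stay free for the fingers.
- cutter: Palm lino cutter lying flat in the corner of the board: red handle with flat sides, 24 mm wide (30 mm at its butt), 20 mm high, from x = -66 to +11 mm; brass ferrule and a thin steel gouge on to x = +65 mm. Origin under the middle of its whole length, on the underside; x points to the blade, z up. About 50 g; its centre of mass is near x = -20 mm, which is also the place to grip, across its y.
- tray: Grey open tool tray, 220 (x) x 120 (y) x 25 mm high, walls and floor 4 mm thick, does not slip. Origin at the centre of its underside. On the other side of the board from the block. A flat pencil lies along its -y wall; the rest is free.
- red_ink: Bystander: squat jar of red ink, black lid, 61 mm across, 60 mm high, loose; origin at the centre of its underside.
- blue_ink: Bystander: squat jar of blue ink, black lid, 61 mm across, 60 mm high, loose; origin at the centre of its underside.
- ochre_bottle: Bystander: small ochre paint bottle with a black cap, 43 mm across, 102 mm high, loose; origin at the centre of its underside.
- spare_block: Bystander: uncut grey lino block, 75 x 100 x 22 mm, loose; not the one to use. Origin at the centre of its underside.

How it is judged:
By the outcome, as a careful person would: the job done as asked, in the order asked, and still so for the second after the job is handed in, while the arm keeps its last pose, push and grip.
It also fails if it takes over 70 s, if anything falls off the work surface, if the arm or the gripper's body presses on something with over 40 N, if the wrist force passes 120 N, or if a joint passes its speed limit or range.

### The arm

A 6-joint arm with a two-finger parallel gripper is mounted at the origin on the work surface. World frame = base frame: x ahead of the robot, y to its left, z up, the work surface at z = 0. Lengths are in m, angles in degrees, forces in N, time in s.
With the tool pointing down it reaches from about 0.375 to 0.9 m from the base axis. Payload 3.1 kg.
Tool frame: the origin (TCP) lies on the centre line of the jaws, within the pads' length; the fingertips stand 14 mm ahead of it and the grasp point (between the pads) lies 5 mm behind it (bot.tips_ahead is the distance from the TCP to the fingertips, in m); z points along the fingers, y is the line along which they close (so a half turn about z gives the same grasp; the last joint's range is limited). The gripper opens to 87 mm and grips with 3 to 60 N. Pads are 19 mm wide; open, the fingers measure 117 mm over their backs; the gripper's body (75 mm by 190 mm) begins 51 mm behind the grasp point.
Start: joints at [54.574, 30.224, 82.088, -0, 67.689, -10.227], TCP at [0.266, 0.566, 0.237] pointing down, gripper open.
Joint ranges: [-176.69, 176.69], [-43.24, 126.21], [12.49, 139.97], [-82, 262], [0, 151.66], [-163.58, 163.58]. Speed limits (degrees/s): [159.86, 159.86, 180, 180, 180, 180].

### API

Orientations are given as a 3x3 rotation matrix whose columns are the frame's x, y, z axes.
In Python, from rig import bot gives the robot as it stands.
- The arm moves only by the tool play_rows, never from a script. Its argument "moves" is a list that holds one entry, the list of rows, each a list of 6 numbers: the shift along the tool's x, y, z in mm, then the turn, a rotation vector about the tool's x, y, z in rad. A call has 1 to 5 rows; each row shifts and turns the commanded pose from where the row before left it, along the tool's axes as they then stand; what a row does not reach is not made up. A row lasts 1/10 s, in which the tool goes at most 50 mm and 8.59 degrees, less where a joint would pass 70% of its speed; a pose out of reach is approached as far as the arm can. A call with a gripper value outside its range is refused whole. "fingers" is the opening, from -1 (shut) to 1 (fully open), set as the call begins (left out, the last holds). The fingers move at their own pace and stop on an object; the grip force is fixed at half the most. Time passes only in rows, so rows that do not move let the fingers close. It gives the time, the measured TCP pose, the force, the opening and the grip force at its end, in the units of the state.
- bot.read_state(): the state, without advancing time (a new reading comes with each control period).
- bot.capture(name): name is "scene" or "side" or "wrist"; returns a dict with "image" (480x640x3 uint8, blue, green, red), "fx", "fy", "cx", "cy" (pixels), "R" (3x3) and "t" (3): a world point X has camera coordinates R X + t. Camera axes: x right, y down, z forward; pixel columns grow to the right and rows downward; lengths in m; the calibration is good to about 2 mm. A picture is of the moment at which its call begins. There is no depth.
- bot.hand_in(): hands the job in; it is judged then, once.
Trained networks look in a picture, given as the dict that the camera call returned (one of the last four; its "shot" number tells which), for a name from the list of things; names that differ only in an ending like _2 or _b are one class to them, and where a whole thing is asked for, a point or a joint stands for the part that bears it (a point fixed in the world has none). Each returns a list of dicts, best first, with "confidence" (0 to 1); they miss things now and then, are a little off and sometimes report something else, mostly with a low value. They report only what shows in the picture. A call takes as long as a camera call.
- bot.search_frame(picture, query): "centre" ([column, row] in pixels, amid what is visible of it).
- bot.silhouettes(picture, query): "pixels" (480x640 bool, what is visible of it) and "centre" ([column, row] in pixels, amid what is visible of it).
- bot.pinpoint(picture, query): "centre" ([column, row] in pixels: a listed point, or the origin of a listed thing).
The state is a dict: "time_s": time; "joint_positions": joint angles; "qvel": joint speeds; "tau": joint torques, N m; "position": TCP position; "tcp_rot": TCP orientation; "force": force on the tool from outside, world axes, zero at the start; "moment": the same for the moment, N m; "opening": opening from 0.0 (shut) to 1.0 (fully open); "grasp_force": force on a finger pad.
Only numpy, scipy, OpenCV 4.12 (cv2) and the standard library are available. Lean on these libraries where they do the work, as an engineer would, in place of code of your own. Each camera call takes 0.05 s, during which the arm holds its last target. There are 200 camera calls.

## Working session

There is one attempt and no reset: what is moved stays moved. The work goes in short steps, Python scripts to look and compute and a tool call to move; the robot and the scene stay as the last step left them, time stands still between calls to the robot, and variables do not carry over. Pictures are saved under pics/ and viewed, at most 10 in all, crops included, and the job is handed in when it is done.

Besides the shell and the picture viewer there is one more tool, called after ">>>" as name(argument=value, ...) on one line, values as JSON. play_rows: Moves the arm, as the interface text tells. Its arguments: {"type":"object","properties":{"moves":{"type":"array","items":{"type":"array","items":{"type":"array","items":{"type":"number"}}}},"fingers":{"type":"number"}},"required":["moves"]}

```bash
mkdir -p pics; ls
cat > h.py <<'E'
import numpy as np, cv2
from rig import bot
def ray(p,uv,z):
    d=np.array([(uv[0]-p['cx'])/p['fx'],(uv[1]-p['cy'])/p['fy'],1.])
    R=np.array(p['R']);t=np.array(p['t']); c=-R.T@t; d=R.T@d
    return (c+d*(z-c[2])/d[2])
def proj(p,X):
    c=np.array(p['R'])@np.array(X)+np.array(p['t']); return [p['fx']*c[0]/c[2]+p['cx'],p['fy']*c[1]/c[2]+p['cy']]
E
python3 - <<'E'
from h import *
s=bot.read_state();print(s['time_s'],s['position'],s['opening']);print(np.round(s['tcp_rot'],3))
for n in ['scene','side']:
    p=bot.capture(n);cv2.imwrite(f'pics/{n}0.png',p['image'])
    print(n,'cam',np.round(-np.array(p['R']).T@np.array(p['t']),3))
    for q,z in [('board',0),('corner',.012),('long_fence',.012),('short_fence',.012),('block',0),('cutter',.012),('tray',0),('red_ink',0),('blue_ink',0),('ochre_bottle',0),('spare_block',0)]:
        r=bot.pinpoint(p,q)[:2]
        print(q,[(np.round(a['centre']).tolist(),np.round(ray(p,a['centre'],z),3).tolist(),round(a['confidence'],2)) for a in r])
E
```

```text
pics
0.0 [0.26565873 0.564965   0.23558031] 1.0019654761858972
[[-0.905  0.426 -0.001]
 [ 0.426  0.905 -0.002]
 [ 0.    -0.002 -1.   ]]
scene cam [ 0.88  -0.495  0.834]
board [([302.0, 226.0], [0.539, -0.024, 0.0], 0.77)]
corner [([348.0, 210.0], [0.612, 0.063, 0.012], 0.75), ([205.0, 306.0], [0.482, -0.301, 0.012], 0.52)]
long_fence [([335.0, 234.0], [0.622, -0.012, 0.012], 0.95)]
short_fence [([328.0, 198.0], [0.554, 0.07, 0.012], 0.58)]
block [([337.0, 126.0], [0.444, 0.306, 0.0], 0.65)]
cutter [([309.0, 227.0], [0.56, -0.026, 0.012], 0.91)]
tray [([202.0, 303.0], [0.465, -0.296, 0.0], 0.76)]
red_ink [([310.0, 341.0], [0.703, -0.25, 0.0], 0.76), ([310.0, 228.0], [0.558, -0.019, 0.0], 0.26)]
blue_ink [([424.0, 190.0], [0.74, 0.22, -0.0], 0.87)]
ochre_bottle [([414.0, 217.0], [0.753, 0.134, 0.0], 0.75)]
spare_block [([264.0, 400.0], [0.688, -0.389, 0.0], 0.77)]
side cam [0.57  0.881 1.119]
board [([353.0, 260.0], [0.524, -0.029, 0.0], 0.86)]
corner [([316.0, 290.0], [0.606, 0.07, 0.012], 0.67), ([390.0, 384.0], [0.45, 0.296, 0.012], 0.3)]
long_fence [([313.0, 262.0], [0.616, -0.011, 0.012], 0.72)]
short_fence [([340.0, 294.0], [0.551, 0.079, 0.012], 0.85)]
block [([391.0, 386.0], [0.446, 0.293, 0.0], 0.63)]
cutter [([333.0, 256.0], [0.57, -0.03, 0.012], 0.64)]
tray [([373.0, 182.0], [0.471, -0.296, 0.0], 0.92)]
red_ink [([286.0, 189.0], [0.697, -0.261, 0.0], 0.79)]
blue_ink [([253.0, 349.0], [0.733, 0.219, 0.0], 0.96)]
ochre_bottle [([244.0, 314.0], [0.76, 0.131, 0.0], 0.89)]
spare_block [([293.0, 158.0], [0.687, -0.382, 0.0], 0.6)]
```

Run:
```python
from h import *
for n in ['scene','side']:
    p=bot.capture(n)
    for q,z in [('cutter',.022),('block',.026),('tray',.025),('long_fence',.02),('short_fence',.02)]:
        r=bot.silhouettes(p,q)[0]; m=r['pixels'].astype(np.uint8)
        v,u=np.nonzero(m); P=np.array([ray(p,(a,b),z)[:2] for a,b in zip(u,v)],np.float32)
        rect=cv2.minAreaRect(P*1000)
        print(n,q,round(r['confidence'],2),len(u),np.round(cv2.boxPoints(rect)).tolist(), 'mean',P.mean(0)*1000,'c',np.round(rect[0]),np.round(rect[1]),round(rect[2],1))
    im=p['image']
a=cv2.imread('pics/side0.png')[130:430,190:450]; a=cv2.resize(a,None,fx=2,fy=2,interpolation=cv2.INTER_CUBIC)[:600]
cv2.imwrite('pics/side0c.png',a)
```

```text
scene cutter 0.98 441 [[547.0, 39.0], [556.0, -93.0], [589.0, -91.0], [580.0, 41.0]] mean [565.08014  -11.761572] c [568. -26.] [ 33. 132.] 4.0
scene block 0.82 839 [[394.0, 249.0], [473.0, 218.0], [514.0, 321.0], [435.0, 352.0]] mean [455.50537 283.8414 ] c [454. 285.] [111.  85.] 68.4
scene tray 0.6 6104 [[345.0, -252.0], [370.0, -382.0], [597.0, -337.0], [572.0, -208.0]] mean [ 474.42276 -294.4881 ] c [ 471. -295.] [232. 132.] 11.1
scene long_fence 0.64 621 [[606.0, -110.0], [626.0, -110.0], [633.0, 86.0], [613.0, 87.0]] mean [619.3887   -16.862305] c [620. -12.] [197.  20.] 87.8
scene short_fence 0.92 483 [[481.0, 62.0], [611.0, 52.0], [613.0, 83.0], [484.0, 93.0]] mean [547.5361   72.56536] c [547.  72.] [ 31. 130.] 85.5
side cutter 0.71 332 [[553.0, 39.0], [555.0, -87.0], [580.0, -87.0], [578.0, 40.0]] mean [564.6254    -8.344367] c [566. -24.] [ 25. 126.] 0.9
side block 0.97 1518 [[402.0, 264.0], [462.0, 242.0], [497.0, 340.0], [437.0, 362.0]] mean [449.12866 303.24707] c [450. 302.] [104.  64.] 70.3
side tray 0.39 642 [[726.0, 166.0], [745.0, 67.0], [788.0, 75.0], [769.0, 174.0]] mean [756.2275  123.81045] c [757. 120.] [ 44. 101.] 10.7
side long_fence 0.92 585 [[602.0, -106.0], [624.0, -107.0], [632.0, 90.0], [611.0, 91.0]] mean [617.5763    -4.763691] c [617.  -8.] [197.  21.] 87.5
side short_fence 0.88 570 [[479.0, 68.0], [610.0, 63.0], [611.0, 91.0], [480.0, 96.0]] mean [543.6969   78.76238] c [545.  79.] [ 28. 131.] 88.1
```

View pics/scene0.png

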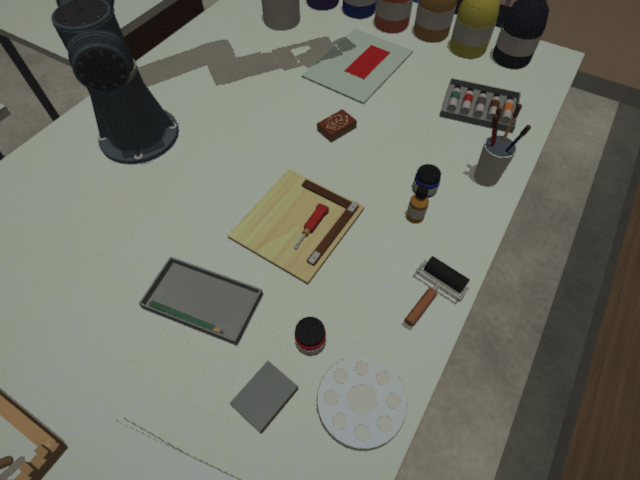

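View pics/side0.png

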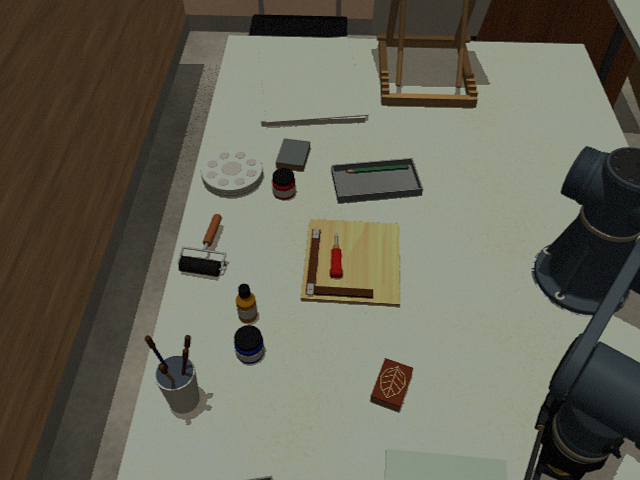

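The scene picture shows the cutter in the board's corner, with its butt at (322,208) and blade at (298,245). The block is at (337,125), the tray at (202,300) and the pencil along the tray's near wall. The side picture agrees, with the cutter at (336,255), block at (391,385), tray at (376,181) and pencil on its far side at (378,169).

```bash
cat > plan.py <<'E'
# python3 plan.py x y z yaw(of tool y, deg) [step mm]  -> rows
import sys; from h import *
def plan(x,y,z,a,step=45):
    s=bot.read_state(); P=np.array(s['position']); R=np.array(s['tcp_rot'])
    a0=np.degrees(np.arctan2(R[1,1],R[0,1])); da=(a-a0+90)%180-90
    T=np.array([x,y,z]); n=int(max(np.ceil(np.linalg.norm(T-P)*1000/step),np.ceil(abs(da)/8),1))
    print('from',np.round(P*1000,1),round(a0,2),'da',round(da,2),'n',n,'tilt',np.round(R[:2,2],4),'t',round(s['time_s'],2))
    d=(T-P)*1000/n
    for i in range(n):
        b=np.radians(a0+da*i/n)
        X=np.array([-np.sin(b),np.cos(b),0]);Y=np.array([np.cos(b),np.sin(b),0])
        print([round(float(X@d),1),round(float(Y@d),1),round(float(-d[2]),1),0,0,round(float(-np.radians(da/n)),3)])
if __name__=='__main__': plan(*map(float,sys.argv[1:]))
E
python3 plan.py 0.53 -0.01 0.25 0
```

```text
from [266.1 565.5 236.5] 64.8 da -64.8 n 15 tilt [-0. -0.] t 1.8
[-32.3, -27.2, -0.9, 0, 0, 0.075]
[-34.2, -24.7, -0.9, 0, 0, 0.075]
[-36.0, -22.1, -0.9, 0, 0, 0.075]
[-37.5, -19.3, -0.9, 0, 0, 0.075]
[-38.9, -16.4, -0.9, 0, 0, 0.075]
[-40.0, -13.4, -0.9, 0, 0, 0.075]
[-40.9, -10.4, -0.9, 0, 0, 0.075]
[-41.6, -7.3, -0.9, 0, 0, 0.075]
[-42.0, -4.1, -0.9, 0, 0, 0.075]
[-42.2, -0.9, -0.9, 0, 0, 0.075]
[-42.2, 2.2, -0.9, 0, 0, 0.075]
[-41.9, 5.4, -0.9, 0, 0, 0.075]
[-41.3, 8.5, -0.9, 0, 0, 0.075]
[-40.6, 11.6, -0.9, 0, 0, 0.075]
[-39.6, 14.7, -0.9, 0, 0, 0.075]
```

>>> play_rows(moves=[[[-32, -27, -1, 0, 0, 0.075], [-34, -25, -1, 0, 0, 0.075], [-36, -22, -1, 0, 0, 0.075], [-37.5, -19, -1, 0, 0, 0.075], [-39, -16.5, -1, 0, 0, 0.075]]])

```text
time_s: 2.3
position: [0.3545, 0.3728, 0.2418]
tcp_rot: [[-0.684, 0.729, 0.001], [0.729, 0.684, 0.0], [-0.0, 0.001, -1.0]]
force: [1.2, 0.8, -0.3]
opening: 0.999
grasp_force: 0.0
```

>>> play_rows(moves=[[[-40, -13.5, -1, 0, 0, 0.075], [-41, -10.5, -1, 0, 0, 0.075], [-41.5, -7.5, -1, 0, 0, 0.075], [-42, -4, -1, 0, 0, 0.075], [-42, -1, -1, 0, 0, 0.075]]])

```text
time_s: 2.8
position: [0.4428, 0.1809, 0.2469]
tcp_rot: [[-0.369, 0.929, 0.001], [0.929, 0.369, 0.0], [-0.0, 0.001, -1.0]]
force: [-0.2, 0.2, -0.2]
opening: 1.004
grasp_force: 0.0
```

>>> play_rows(moves=[[[-42, 2, -1, 0, 0, 0.075], [-42, 5.5, -1, 0, 0, 0.075], [-41.5, 8.5, -1, 0, 0, 0.075], [-40.5, 11.5, -1, 0, 0, 0.075], [-39.5, 14.5, -1, 0, 0, 0.075]]])

```text
time_s: 3.3
position: [0.5312, -0.0108, 0.2518]
tcp_rot: [[-0.003, 1.0, 0.001], [1.0, 0.003, 0.0], [0.0, 0.001, -1.0]]
force: [0.5, 0.9, -0.3]
opening: 0.999
grasp_force: 0.0
```

```bash
cat > see.py <<'E'
# python3 see.py tag ; wrist estimates
import sys; from h import *
p=bot.capture('wrist'); cv2.imwrite(f'pics/{sys.argv[1]}.png',p['image'])
s=bot.read_state();print('tcp',np.round(np.array(s['position'])*1000,1),np.round(np.array(s['tcp_rot'])[:,1],4),'F',np.round(s['force'],1),'t',round(s['time_s'],2))
for q in sys.argv[2:]:
    q,z=q.split(':');z=float(z)/1000
    for a in bot.pinpoint(p,q)[:1]: print(q,'pin',np.round(a['centre']),np.round(ray(p,a['centre'],z)*1000,1),round(a['confidence'],2))
    for r in bot.silhouettes(p,q)[:1]:
        v,u=np.nonzero(r['pixels']); P=np.array([ray(p,(a,b),z)[:2] for a,b in zip(u,v)],np.float32)*1000
        rect=cv2.minAreaRect(P); print(q,'sil',round(r['confidence'],2),u.min(),u.max(),v.min(),v.max(),np.round(cv2.boxPoints(rect),1).tolist(),'c',np.round(rect[0],1),np.round(rect[1],1),round(rect[2],1))
E
python3 see.py w1 cutter:22 long_fence:20 short_fence:20 corner:12
```

```text
tcp [535.7 -17.  252.4] [ 1.     -0.0028  0.0069] F [ 4.5 -4.1  0.3] t 3.35
cutter pin [338. 223.] [557.7 -27.1  22. ] 0.59
cutter sil 0.92 328 355 168 279 [[545.4000244140625, 34.5], [549.5, -95.0], [579.0999755859375, -94.0], [575.0, 35.5]] c [562.3 -29.7] [ 29.6 129.6] 1.8
long_fence pin [387. 212.] [612.7 -13.6  20. ] 0.72
long_fence sil 0.88 372 405 119 288 [[598.0999755859375, -106.5999984741211], [621.0999755859375, -107.5], [629.0, 85.5], [606.0, 86.4000015258789]] c [613.6 -10.5] [193.2  23. ] 87.7
short_fence pin [328. 132.] [545.2  72.1  20. ] 0.66
short_fence sil 0.9 265 386 119 142 [[477.70001220703125, 66.30000305175781], [606.5999755859375, 61.599998474121094], [607.4000244140625, 82.4000015258789], [478.3999938964844, 87.0999984741211]] c [542.5  74.3] [ 20.8 129. ] 87.9
corner pin [381. 140.] [604.  65.  12.] 0.74
corner sil 0.89 211 413 108 289 [[411.3999938964844, -109.9000015258789], [630.2999877929688, -117.69999694824219], [637.7000122070312, 91.30000305175781], [418.79998779296875, 99.0999984741211]] c [524.6  -9.3] [209.2 219.1] 88.0
```

View pics/w1.png

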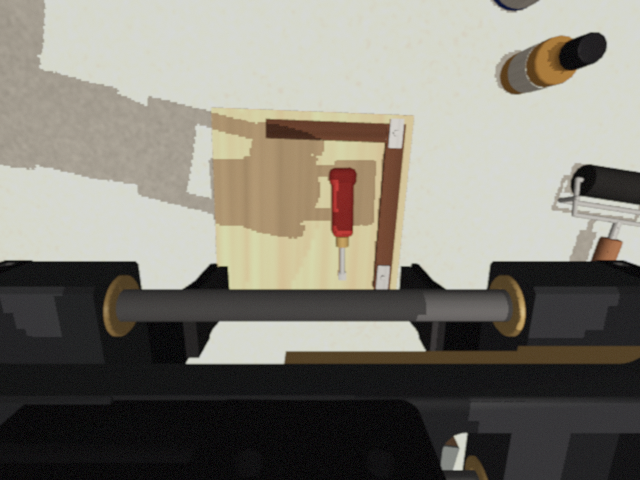

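The wrist view shows the cutter handle at (342,195) and its blade tip at (341,278). The fence runs from (395,130) to (382,280), with a clear gap to the handle.

```bash
python3 plan.py 0.565 -0.008 0.11 0
```

```text
from [529.9  -7.7 251.6] 0.46 da -0.46 n 4 tilt [-0.0005  0.0002] t 3.75
[-0.1, 8.8, 35.4, 0, 0, 0.002]
[-0.1, 8.8, 35.4, 0, 0, 0.002]
[-0.1, 8.8, 35.4, 0, 0, 0.002]
[-0.1, 8.8, 35.4, 0, 0, 0.002]
```

>>> play_rows(moves=[[[0, 9, 35, 0, 0, 0], [0, 9, 35, 0, 0, 0], [0, 9, 35, 0, 0, 0], [0, 8, 35, 0, 0, 0.01], [0, 0, 0, 0, 0, 0]]], fingers=-0.08)

```text
time_s: 4.25
position: [0.5629, -0.0073, 0.1074]
tcp_rot: [[0.002, 1.0, -0.009], [1.0, -0.002, 0.002], [0.002, -0.009, -1.0]]
force: [-0.0, -0.7, -0.4]
opening: 0.627
grasp_force: 0.0
```

>>> play_rows(moves=[[[0, 0, 0, 0, 0, 0], [0, 0, 0, 0, 0, 0]]])

```text
time_s: 4.45
position: [0.5663, -0.0085, 0.1134]
tcp_rot: [[0.003, 1.0, 0.003], [1.0, -0.003, -0.001], [-0.001, 0.003, -1.0]]
force: [0.3, 0.4, 0.5]
opening: 0.493
grasp_force: 0.0
```

```bash
python3 see.py w2 cutter:22 long_fence:20 short_fence:20 corner:12
```

```text
tcp [566.4  -8.7 113.7] [ 1.     -0.0033  0.0035] F [-0.3 -0.3 -0.3] t 4.5
cutter pin [310. 264.] [562.4 -25.3  22. ] 0.9
cutter sil 0.83 285 328 181 349 [[545.4000244140625, 35.70000076293945], [546.2000122070312, -96.4000015258789], [576.5, -96.19999694824219], [575.7000122070312, 35.900001525878906]] c [560.9 -30.2] [ 30.3 132.1] 0.4
long_fence pin [379. 246.] [613.8 -12.   20. ] 0.71
long_fence sil 0.6 358 405 103 350 [[600.0999755859375, -98.5999984741211], [622.2999877929688, -99.30000305175781], [628.2999877929688, 86.5999984741211], [606.0999755859375, 87.30000305175781]] c [614.2  -6. ] [186.   22.2] 88.1
short_fence pin [284. 127.] [545.9  72.1  20. ] 0.87
short_fence sil 0.92 183 376 106 143 [[477.3999938964844, 66.5], [607.2999877929688, 60.900001525878906], [608.2000122070312, 82.0], [478.29998779296875, 87.5]] c [542.8  74.2] [ 21.1 130. ] 87.5
corner pin [370. 144.] [605.9  61.   12. ] 0.6
corner sil 0.74 99 418 88 351 [[412.79998779296875, -100.69999694824219], [631.7999877929688, -107.9000015258789], [638.4000244140625, 91.0999984741211], [419.3999938964844, 98.4000015258789]] c [525.6  -4.8] [199.1 219.2] 88.1
```

View pics/w2.png

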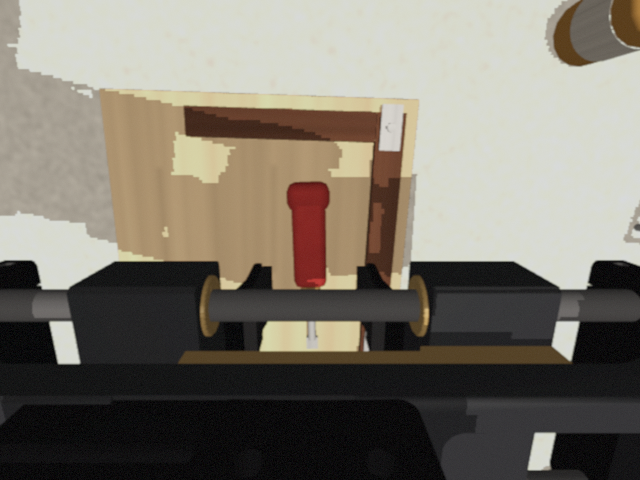

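Seen nearer, the handle runs from (308,183) to (312,285), a little left of mid-jaw. The right finger clears the fence.

>>> play_rows(moves=[[[-1, -3.5, 30, 0, 0, 0], [0, 0, 25, 0, 0, 0], [0, 0, 16, 0, 0, 0], [0, 0, 7, 0, 0, 0], [0, 0, 0, 0, 0, 0]]])

```text
time_s: 5.4
position: [0.5615, -0.0097, 0.0327]
tcp_rot: [[0.004, 1.0, -0.002], [1.0, -0.004, 0.0], [0.0, -0.002, -1.0]]
force: [0.2, 0.7, 0.1]
opening: 0.46
grasp_force: 0.0
```

>>> play_rows(moves=[[[0, 0, 0, 0, 0, 0], [0, 0, 0, 0, 0, 0], [0, 0, 0, 0, 0, 0], [0, 0, 0, 0, 0, 0], [0, 0, 0, 0, 0, 0]]], fingers=-0.9)

```text
time_s: 5.9
position: [0.5627, -0.0099, 0.0345]
tcp_rot: [[0.004, 1.0, 0.002], [1.0, -0.004, -0.0], [-0.0, 0.002, -1.0]]
force: [-0.6, -0.6, 6.1]
opening: 0.273
grasp_force: 29.9
```

Run:
```python
from h import *
s=bot.read_state();print(s['position'],s['opening'],s['grasp_force'],s['force'])
```

```text
[ 0.56272923 -0.009904    0.03446673] 0.2731673423476998 29.90619421005249 [-0.59910073 -0.57910722  6.09829067]
```

>>> play_rows(moves=[[[0, 0, -15, 0, 0, 0], [0, 0, -30, 0, 0, 0], [0, 0, -35, 0, 0, 0], [0, 0, -20, 0, 0, 0], [0, 0, 0, 0, 0, 0]]])

```text
time_s: 6.4
position: [0.564, -0.0101, 0.1364]
tcp_rot: [[0.004, 1.0, 0.006], [1.0, -0.004, -0.001], [-0.001, 0.006, -1.0]]
force: [0.2, 0.3, -1.7]
opening: 0.269
grasp_force: 29.9
```

```bash
python3 plan.py 0.4905 -0.2855 0.13 -79
```

```text
from [564.  -10.1 136.4] -0.22 da -78.78 n 10 tilt [ 0.0064 -0.0014] t 6.4
[-27.6, -7.2, 0.6, 0, 0, 0.137]
[-28.3, -3.4, 0.6, 0, 0, 0.137]
[-28.5, 0.5, 0.6, 0, 0, 0.137]
[-28.2, 4.4, 0.6, 0, 0, 0.137]
[-27.3, 8.2, 0.6, 0, 0, 0.137]
[-25.9, 11.9, 0.6, 0, 0, 0.137]
[-24.0, 15.3, 0.6, 0, 0, 0.137]
[-21.7, 18.5, 0.6, 0, 0, 0.137]
[-19.0, 21.3, 0.6, 0, 0, 0.137]
[-15.9, 23.7, 0.6, 0, 0, 0.137]
```

>>> play_rows(moves=[[[-27.5, -7, 0.5, 0, 0, 0.137], [-28, -3.5, 0.5, 0, 0, 0.137], [-28.5, 0.5, 0.5, 0, 0, 0.137], [-28, 4.5, 0.5, 0, 0, 0.137], [-27, 8, 0.5, 0, 0, 0.137]]])

```text
time_s: 6.9
position: [0.5244, -0.1472, 0.1295]
tcp_rot: [[0.64, 0.768, -0.002], [0.768, -0.64, 0.001], [-0.001, -0.003, -1.0]]
force: [-0.9, -0.1, -0.9]
opening: 0.27
grasp_force: 29.9
```

>>> play_rows(moves=[[[-26, 12, 0.5, 0, 0, 0.137], [-24, 15, 0.5, 0, 0, 0.137], [-22, 18.5, 0.5, 0, 0, 0.137], [-19, 21, 0.5, 0, 0, 0.137], [-16, 24, 0.5, 0, 0, 0.137]]])

```text
time_s: 7.4
position: [0.4875, -0.285, 0.1269]
tcp_rot: [[0.982, 0.19, -0.002], [0.19, -0.982, 0.002], [-0.002, -0.002, -1.0]]
force: [0.2, 0.0, -1.1]
opening: 0.274
grasp_force: 29.9
```

>>> play_rows(moves=[[[0, 0, 0, 0, 0, 0], [0, 0, 0, 0, 0, 0], [0, 0, 0, 0, 0, 0]]])

```text
time_s: 7.7
position: [0.4882, -0.2832, 0.1276]
tcp_rot: [[0.98, 0.197, -0.002], [0.197, -0.98, 0.002], [-0.001, -0.002, -1.0]]
force: [-0.3, -0.4, -0.7]
opening: 0.278
grasp_force: 29.9
```

```bash
python3 see.py w3 tray:25
python3 - <<'E'
from h import *
p=bot.capture('side');c=p['image'][120:260,280:480];cv2.imwrite('pics/s3.png',cv2.resize(c,None,fx=4,fy=4))
for q,z in [('tray',0),('cutter',.11)]:
    print(q,[(np.round(ray(p,a['centre'],z),3),a['confidence']) for a in bot.pinpoint(p,q)[:2]])
E
python3 plan.py 0.4905 -0.2855 0.027 -79
```

```text
tcp [ 488.5 -283.2  127.9] [ 0.1973 -0.9803 -0.0019] F [ 0.5  0.1 -0.2] t 7.75
tray sil 0.84 240 409 120 351 [[382.0, -246.1999969482422], [402.5, -364.6000061035156], [582.4000244140625, -333.5], [562.0, -215.1999969482422]] c [ 482.2 -289.9] [182.6 120.1] 9.8
tray [(array([ 0.472, -0.3  ,  0.   ]), 0.61)]
cutter [(array([ 0.473, -0.282,  0.11 ]), 0.75)]
from [ 489.  -283.9  128.6] -78.65 da -0.35 n 3 tilt [-0.0001  0.0001] t 8.0
[0.4, 0.6, 33.9, 0, 0, 0.002]
[0.4, 0.6, 33.9, 0, 0, 0.002]
[0.4, 0.6, 33.9, 0, 0, 0.002]
```

View pics/s3.png

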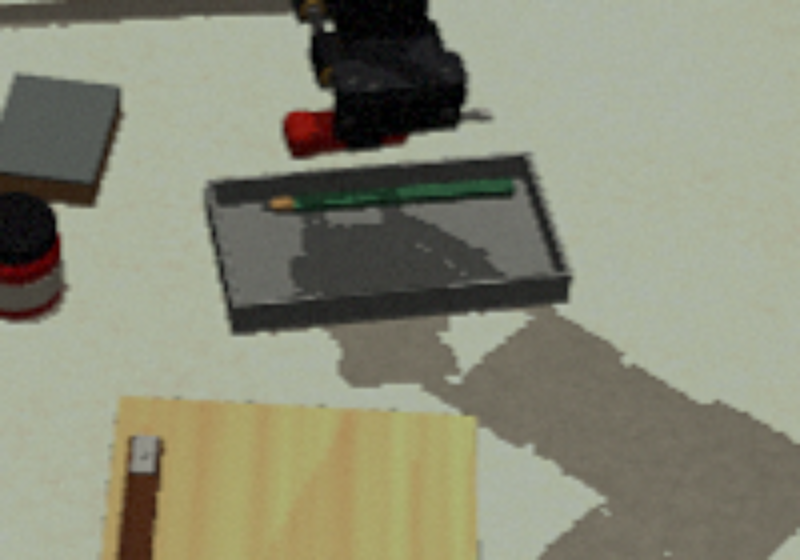

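The crop shows the cutter held level above the tray, from (300,130) to (490,115) and parallel to it. The pencil lies along the far wall at (390,195) and the floor below is free.

>>> play_rows(moves=[[[1, 1, 35, 0, 0, 0], [0, 0, 35, 0, 0, 0], [0, 0, 20, 0, 0, 0], [0, 0, 10, 0, 0, 0], [0, 0, 0, 0, 0, 0]]])

```text
time_s: 8.5
position: [0.4898, -0.285, 0.0277]
tcp_rot: [[0.981, 0.196, -0.001], [0.196, -0.981, 0.001], [-0.001, -0.001, -1.0]]
force: [-0.2, 0.7, -0.5]
opening: 0.278
grasp_force: 30.0
```

>>> play_rows(moves=[[[0, 0, 0, 0, 0, 0], [0, 0, 0, 0, 0, 0], [0, 0, 0, 0, 0, 0]]])

```text
time_s: 8.8
position: [0.4905, -0.2859, 0.0295]
tcp_rot: [[0.981, 0.196, 0.001], [0.196, -0.981, -0.001], [0.001, 0.001, -1.0]]
force: [0.2, 0.1, -0.2]
opening: 0.273
grasp_force: 30.0
```

>>> play_rows(moves=[[[0, 0, 2.5, 0, 0, 0], [0, 0, 1, 0, 0, 0], [0, 0, 0, 0, 0, 0], [0, 0, 0, 0, 0, 0]]])

```text
time_s: 9.2
position: [0.4903, -0.2858, 0.0261]
tcp_rot: [[0.981, 0.196, 0.001], [0.196, -0.981, -0.001], [0.001, 0.001, -1.0]]
force: [-0.2, 0.1, 6.6]
opening: 0.269
grasp_force: 30.0
```

>>> play_rows(moves=[[[0, 0, 0, 0, 0, 0], [0, 0, 0, 0, 0, 0], [0, 0, 0, 0, 0, 0], [0, 0, 0, 0, 0, 0]]], fingers=0.0)

```text
time_s: 9.6
position: [0.4899, -0.2854, 0.0249]
tcp_rot: [[0.981, 0.195, -0.0], [0.195, -0.981, 0.0], [-0.0, -0.0, -1.0]]
force: [-0.2, 0.8, 0.1]
opening: 0.483
grasp_force: 0.0
```

>>> play_rows(moves=[[[0, 0, -15, 0, 0, 0], [0, 0, -40, 0, 0, 0], [0, 0, -45, 0, 0, 0], [0, 0, -45, 0, 0, 0], [0, 0, -45, 0, 0, 0]]])

```text
time_s: 10.1
position: [0.4896, -0.2851, 0.2178]
tcp_rot: [[0.981, 0.196, 0.0], [0.196, -0.981, -0.0], [0.0, 0.0, -1.0]]
force: [0.1, -0.3, -0.7]
opening: 0.495
grasp_force: 0.0
```

```bash
python3 see.py w4 cutter:14; python3 plan.py 0.45 0.28 0.21 -20
```

```text
tcp [ 493.3 -288.   225.6] [ 0.1959 -0.9806  0.0123] F [ 0.8 -1.   4. ] t 10.15
cutter pin [314. 229.] [ 472.5 -288.5   14. ] 0.91
cutter sil 0.92 300 328 168 289 [[402.6000061035156, -288.0], [408.20001220703125, -316.20001220703125], [537.9000244140625, -290.5], [532.2999877929688, -262.29998779296875]] c [ 470.2 -289.2] [132.2  28.8] 11.2
from [ 491.7 -286.8  219.7] -78.71 da 58.71 n 13 tilt [ 0.0071 -0.0063] t 10.25
[5.4, -43.4, 0.7, 0, 0, -0.079]
[8.8, -42.8, 0.7, 0, 0, -0.079]
[12.1, -42.0, 0.7, 0, 0, -0.079]
[15.4, -40.9, 0.7, 0, 0, -0.079]
[18.6, -39.6, 0.7, 0, 0, -0.079]
[21.6, -38.0, 0.7, 0, 0, -0.079]
[24.6, -36.2, 0.7, 0, 0, -0.079]
[27.3, -34.1, 0.7, 0, 0, -0.079]
[29.9, -31.9, 0.7, 0, 0, -0.079]
[32.4, -29.4, 0.7, 0, 0, -0.079]
[34.6, -26.8, 0.7, 0, 0, -0.079]
[36.6, -24.0, 0.7, 0, 0, -0.079]
[38.3, -21.0, 0.7, 0, 0, -0.079]
```

>>> play_rows(moves=[[[5.5, -43.5, 0.5, 0, 0, -0.079], [9, -43, 0.5, 0, 0, -0.079], [12, -42, 0.5, 0, 0, -0.079], [15.5, -41, 0.5, 0, 0, -0.079], [18.5, -39.5, 0.5, 0, 0, -0.079]]], fingers=1)

```text
time_s: 10.75
position: [0.4724, -0.0651, 0.2115]
tcp_rot: [[0.828, 0.56, -0.003], [0.56, -0.828, 0.001], [-0.002, -0.003, -1.0]]
force: [0.8, 1.1, 0.1]
opening: 0.868
grasp_force: 0.0
```

>>> play_rows(moves=[[[21.5, -38, 0.5, 0, 0, -0.079], [24.5, -36, 0.5, 0, 0, -0.079], [27.5, -34, 0.5, 0, 0, -0.079], [30, -32, 0.5, 0, 0, -0.079], [32.5, -29.5, 0.5, 0, 0, -0.079]]])

```text
time_s: 11.25
position: [0.4562, 0.1525, 0.209]
tcp_rot: [[0.549, 0.836, -0.003], [0.836, -0.549, -0.0], [-0.002, -0.002, -1.0]]
force: [1.0, 0.1, -0.4]
opening: 0.998
grasp_force: 0.0
```

>>> play_rows(moves=[[[34.5, -27, 0.5, 0, 0, -0.079], [36.5, -24, 0.5, 0, 0, -0.079], [38.5, -21, 0.5, 0, 0, -0.079], [0, 0, 0, 0, 0, 0], [0, 0, 0, 0, 0, 0]]])

```text
time_s: 11.75
position: [0.4463, 0.2822, 0.2074]
tcp_rot: [[0.338, 0.941, -0.003], [0.941, -0.338, -0.002], [-0.002, -0.002, -1.0]]
force: [-0.1, -0.4, 0.3]
opening: 1.006
grasp_force: 0.0
```

>>> play_rows(moves=[[[0, 0, 0, 0, 0, 0], [0, 0, 0, 0, 0, 0], [0, 0, 0, 0, 0, 0]]])

```text
time_s: 12.05
position: [0.4481, 0.2806, 0.2085]
tcp_rot: [[0.342, 0.94, -0.0], [0.94, -0.342, -0.0], [-0.0, -0.0, -1.0]]
force: [-0.1, -0.1, 1.2]
opening: 0.999
grasp_force: 0.0
```

```bash
python3 see.py w5 block:26
python3 - <<'E'
from h import *
p=bot.capture('wrist');r=bot.silhouettes(p,'block')[0]
c=max(cv2.findContours(r['pixels'].astype(np.uint8),0,2)[0],key=cv2.contourArea)
q=cv2.approxPolyDP(c,6,True)[:,0]
for a in q: print(a,np.round(ray(p,a,.026)*1000,1),np.round(ray(p,a,0)*1000,1))
E
```

```text
tcp [448.1 280.8 208.6] [ 9.397e-01 -3.421e-01 -2.000e-04] F [-0.   0.3  0. ] t 12.1
block pin [307. 201.] [446.2 298.8  26. ] 0.89
block sil 0.58 274 337 157 249 [[400.8999938964844, 262.29998779296875], [458.1000061035156, 242.39999389648438], [488.1000061035156, 328.70001220703125], [430.8999938964844, 348.6000061035156]] c [444.5 295.5] [91.3 60.5] 70.8
[276 158] [433.2 347.4  26. ] [430.3 347.7   0. ]
[278 249] [402.  263.1  26. ] [396.6 256.7   0. ]
[335 248] [456.6 244.3  26. ] [455.5 236.5   0. ]
[337 159] [487.2 326.8  26. ] [488.5 325.4   0. ]
```

View pics/w5.png

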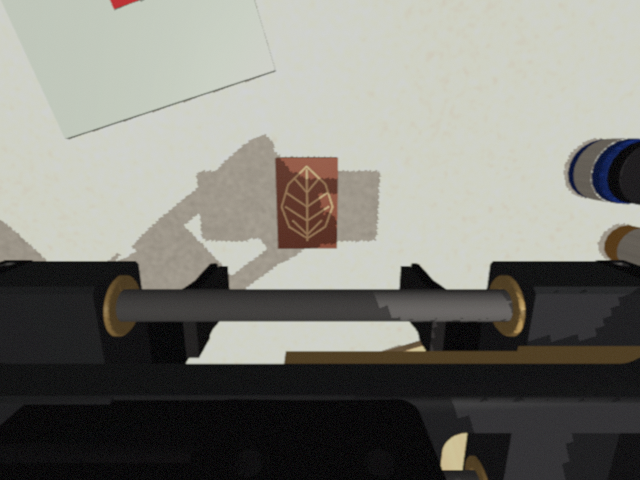

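The wrist view shows the block, carving up, as a clean rectangle from (276,158) to (337,248). It lines up with the jaws, with nothing else near it.

```bash
python3 plan.py 0.4447 0.2955 0.026 -19.6
```

```text
from [448.  281.5 208.6] -19.93 da 0.33 n 5 tilt [ 0.0001 -0.    ] t 12.3
[2.4, -1.6, 36.5, 0, 0, -0.001]
[2.4, -1.6, 36.5, 0, 0, -0.001]
[2.4, -1.6, 36.5, 0, 0, -0.001]
[2.4, -1.6, 36.5, 0, 0, -0.001]
[2.4, -1.6, 36.5, 0, 0, -0.001]
```

>>> play_rows(moves=[[[4, -2.5, 42, 0, 0, -0.002], [4, -2.5, 42, 0, 0, -0.002], [4, -2.5, 40, 0, 0, 0], [0, 0, 30, 0, 0, 0], [0, 0, 18, 0, 0, 0]]])

```text
time_s: 12.8
position: [0.4437, 0.2954, 0.0341]
tcp_rot: [[0.336, 0.942, -0.003], [0.942, -0.336, -0.001], [-0.002, -0.003, -1.0]]
force: [-0.3, -0.8, 0.3]
opening: 1.0
grasp_force: 0.0
```

>>> play_rows(moves=[[[0, 0, 9, 0, 0, 0], [0, 0, 0, 0, 0, 0], [0, 0, 0, 0, 0, 0], [0, 0, 0, 0, 0, 0]]])

```text
time_s: 13.2
position: [0.4458, 0.2961, 0.0287]
tcp_rot: [[0.336, 0.942, 0.002], [0.942, -0.336, 0.001], [0.002, 0.002, -1.0]]
force: [0.0, -0.2, 0.2]
opening: 1.0
grasp_force: 0.0
```

```bash
python3 plan.py 0.4447 0.2955 0.026 -19.6
```

```text
from [445.8 296.1  28.7] -19.65 da 0.05 n 1 tilt [0.0024 0.001 ] t 13.2
[-0.9, -0.8, 2.7, 0, 0, -0.001]
```

>>> play_rows(moves=[[[-1, -1, 2, 0, 0, 0], [0, 0, 0, 0, 0, 0], [0, 0, 0, 0, 0, 0], [0, 0, 0, 0, 0, 0]]], fingers=-0.2)

```text
time_s: 13.6
position: [0.4437, 0.2952, 0.0258]
tcp_rot: [[0.336, 0.942, 0.001], [0.942, -0.336, 0.0], [0.0, 0.0, -1.0]]
force: [0.8, -0.1, 0.1]
opening: 0.72
grasp_force: 0.3
```

>>> play_rows(moves=[[[0, 0, 0, 0, 0, 0], [0, 0, 0, 0, 0, 0], [0, 0, 0, 0, 0, 0], [0, 0, 0, 0, 0, 0]]])

```text
time_s: 14.0
position: [0.444, 0.2952, 0.0258]
tcp_rot: [[0.336, 0.942, 0.001], [0.942, -0.336, 0.0], [0.0, 0.001, -1.0]]
force: [1.5, 0.0, 2.7]
opening: 0.684
grasp_force: 30.0
```

```bash
python3 plan.py 0.4447 0.2955 0.026 -19.6
```

```text
from [444.  295.2  25.8] -19.65 da 0.05 n 1 tilt [0.0009 0.0002] t 14.0
[0.5, 0.6, -0.2, 0, 0, -0.001]
```

>>> play_rows(moves=[[[0, 0, -15, 0, 0, 0], [0, 0, -30, 0, 0, 0], [0, 0, -30, 0, 0, 0], [0, 0, -15, 0, 0, 0], [0, 0, 0, 0, 0, 0]]])

```text
time_s: 14.5
position: [0.4444, 0.2957, 0.1172]
tcp_rot: [[0.336, 0.942, 0.003], [0.942, -0.336, 0.002], [0.003, 0.003, -1.0]]
force: [0.9, 0.5, -2.1]
opening: 0.682
grasp_force: 30.0
```

```bash
python3 plan.py 0.562 0.005 0.11 -2.1
```

```text
from [444.4 295.7 117.2] -19.65 da 17.55 n 7 tilt [0.0033 0.0015] t 14.5
[-33.5, 29.8, 1.0, 0, 0, -0.044]
[-34.7, 28.3, 1.0, 0, 0, -0.044]
[-35.9, 26.7, 1.0, 0, 0, -0.044]
[-37.1, 25.2, 1.0, 0, 0, -0.044]
[-38.1, 23.5, 1.0, 0, 0, -0.044]
[-39.1, 21.8, 1.0, 0, 0, -0.044]
[-40.0, 20.1, 1.0, 0, 0, -0.044]
```

>>> play_rows(moves=[[[-33.5, 30, 1, 0, 0, -0.044], [-35, 28.5, 1, 0, 0, -0.044], [-36, 26.5, 1, 0, 0, -0.044], [-37, 25, 1, 0, 0, -0.044], [-38, 23.5, 1, 0, 0, -0.044]]])

```text
time_s: 15.0
position: [0.5267, 0.0858, 0.1088]
tcp_rot: [[0.121, 0.993, -0.003], [0.993, -0.121, 0.0], [-0.0, -0.004, -1.0]]
force: [1.2, 1.5, -1.0]
opening: 0.688
grasp_force: 30.0
```

>>> play_rows(moves=[[[-39, 22, 1, 0, 0, -0.044], [-40, 20, 1, 0, 0, -0.044], [0, 0, 0, 0, 0, 0], [0, 0, 0, 0, 0, 0], [0, 0, 0, 0, 0, 0]]])

```text
time_s: 15.5
position: [0.5596, 0.0055, 0.1073]
tcp_rot: [[0.035, 0.999, -0.004], [0.999, -0.035, 0.001], [0.001, -0.004, -1.0]]
force: [-0.5, 0.5, -2.2]
opening: 0.685
grasp_force: 30.0
```

>>> play_rows(moves=[[[0, 0, 0, 0, 0, 0], [0, 0, 0, 0, 0, 0]]])

```text
time_s: 15.7
position: [0.5607, 0.0059, 0.1083]
tcp_rot: [[0.033, 0.999, -0.001], [0.999, -0.033, 0.0], [0.0, -0.001, -1.0]]
force: [0.1, 0.5, -1.6]
opening: 0.687
grasp_force: 30.0
```

```bash
python3 see.py w6 block:100 long_fence:20 short_fence:20; python3 plan.py 0.562 0.005 0.05 -2.1
```

```text
tcp [560.9   5.7 108.5] [ 9.994e-01 -3.320e-02 -5.000e-04] F [-0.1  0.2 -1.1] t 15.75
block pin [315. 273.] [560.6  13.7 100. ] 0.72
block sil 0.81 245 382 190 351 [[526.5, -28.0], [590.2999877929688, -30.100000381469727], [593.0999755859375, 53.0], [529.2999877929688, 55.099998474121094]] c [559.8  12.5] [83.2 63.8] 88.1
long_fence pin [387. 265.] [612.7 -12.4  20. ] 0.9
long_fence sil 0.77 375 412 124 350 [[599.7999877929688, -81.9000015258789], [621.5999755859375, -82.80000305175781], [628.0, 85.69999694824219], [606.2000122070312, 86.5]] c [613.9   1.9] [168.6  21.8] 87.8
short_fence pin [290. 151.] [545.8  71.1  20. ] 0.58
short_fence sil 0.78 189 382 132 162 [[478.0, 66.19999694824219], [607.0999755859375, 61.79999923706055], [607.7999877929688, 81.30000305175781], [478.70001220703125, 85.69999694824219]] c [542.9  73.8] [ 19.5 129.2] 88.1
from [561.4   4.7 108.7] -1.98 da -0.12 n 2 tilt [ 0.0002 -0.0001] t 16.05
[0.2, 0.3, 29.3, 0, 0, 0.001]
[0.2, 0.3, 29.3, 0, 0, 0.001]
```

View pics/w6.png

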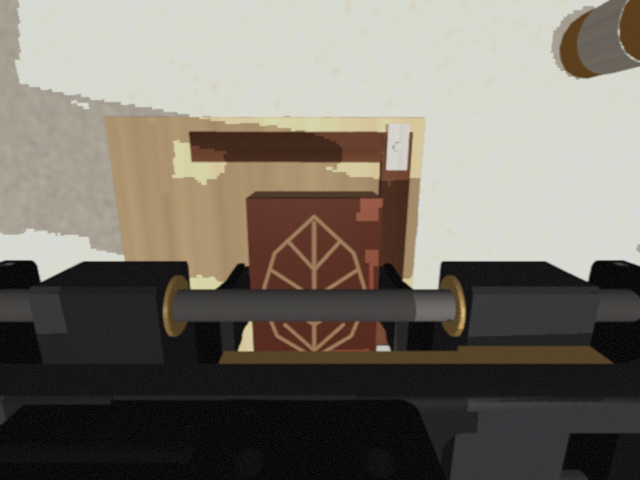

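The view shows the block held carving up, its edges parallel to the fences. It lies clear inside both, with a gap of about 30 px to the short fence at (290,150).

>>> play_rows(moves=[[[0, 0, 30, 0, 0, 0], [0, 0, 22, 0, 0, 0], [0, 0, 10, 0, 0, 0], [0, 0, 3, 0, 0, 0], [0, 0, 0, 0, 0, 0]]])

```text
time_s: 16.55
position: [0.5616, 0.0045, 0.0436]
tcp_rot: [[0.035, 0.999, 0.0], [0.999, -0.035, -0.0], [-0.0, 0.0, -1.0]]
force: [-0.7, -0.3, -1.0]
opening: 0.687
grasp_force: 30.0
```

>>> play_rows(moves=[[[0, 0, 0, 0, 0, 0], [0, 0, 0, 0, 0, 0], [0, 0, 0, 0, 0, 0]]])

```text
time_s: 16.85
position: [0.5619, 0.0044, 0.0444]
tcp_rot: [[0.035, 0.999, 0.002], [0.999, -0.035, -0.0], [-0.0, 0.002, -1.0]]
force: [-0.2, -0.9, -1.7]
opening: 0.683
grasp_force: 30.0
```

>>> play_rows(moves=[[[0, 0, 4, 0, 0, 0], [0, 0, 1.5, 0, 0, 0], [0, 0, 0, 0, 0, 0], [0, 0, 0, 0, 0, 0]]])

```text
time_s: 17.25
position: [0.5613, 0.0045, 0.0379]
tcp_rot: [[0.035, 0.999, -0.0], [0.999, -0.035, 0.0], [0.0, -0.0, -1.0]]
force: [0.1, -0.5, -1.8]
opening: 0.686
grasp_force: 30.0
```

>>> play_rows(moves=[[[0, 0, 1, 0, 0, 0], [0, 0, 0, 0, 0, 0], [0, 0, 0, 0, 0, 0]]])

```text
time_s: 17.55
position: [0.5614, 0.0045, 0.0378]
tcp_rot: [[0.035, 0.999, 0.0], [0.999, -0.035, -0.0], [-0.0, 0.0, -1.0]]
force: [-1.5, -0.2, 5.9]
opening: 0.687
grasp_force: 30.0
```

>>> play_rows(moves=[[[4, 4, 0, 0, 0, 0], [3, 3, 0, 0, 0, 0], [2, 2, 0, 0, 0, 0], [0, 0, 0, 0, 0, 0], [0, 0, 0, 0, 0, 0]]])

```text
time_s: 18.05
position: [0.5712, 0.0131, 0.0378]
tcp_rot: [[0.035, 0.999, 0.001], [0.999, -0.035, -0.0], [-0.0, 0.001, -1.0]]
force: [-0.9, -0.3, 5.1]
opening: 0.686
grasp_force: 30.0
```

>>> play_rows(moves=[[[0, 1, 0, 0, 0, 0], [0, 1, 0, 0, 0, 0], [0, 0, 0, 0, 0, 0], [0, 0, 0, 0, 0, 0]]])

```text
time_s: 18.45
position: [0.5714, 0.0131, 0.0378]
tcp_rot: [[0.035, 0.999, -0.003], [0.999, -0.035, -0.0], [-0.0, -0.003, -1.0]]
force: [-4.5, -0.8, 7.9]
opening: 0.685
grasp_force: 30.0
```

>>> play_rows(moves=[[[0, 1, 0, 0, 0, 0], [0, 0, 0, 0, 0, 0], [0, 0, 0, 0, 0, 0], [0, 0, 0, 0, 0, 0]]])

```text
time_s: 18.85
position: [0.5724, 0.0132, 0.0378]
tcp_rot: [[0.035, 0.999, -0.002], [0.999, -0.035, 0.0], [0.0, -0.002, -1.0]]
force: [-4.5, 0.9, 8.6]
opening: 0.685
grasp_force: 30.0
```

>>> play_rows(moves=[[[1.5, 0, 0, 0, 0, 0], [1.5, 0, 0, 0, 0, 0], [0, 0, 0, 0, 0, 0], [0, 0, 0, 0, 0, 0]]])

```text
time_s: 19.25
position: [0.5742, 0.0157, 0.0378]
tcp_rot: [[0.035, 0.999, 0.001], [0.999, -0.035, -0.001], [-0.001, 0.001, -1.0]]
force: [-1.0, -2.5, 6.0]
opening: 0.685
grasp_force: 30.0
```

>>> play_rows(moves=[[[0, 1, 0, 0, 0, 0], [0, 1, 0, 0, 0, 0], [0, 0, 0, 0, 0, 0], [0, 0, 0, 0, 0, 0]]])

```text
time_s: 19.65
position: [0.5748, 0.0159, 0.0378]
tcp_rot: [[0.035, 0.999, -0.002], [0.999, -0.035, -0.0], [-0.0, -0.002, -1.0]]
force: [-4.2, -2.3, 8.0]
opening: 0.686
grasp_force: 30.0
```

>>> play_rows(moves=[[[0, 1, 0, 0, 0, 0], [0, 0, 0, 0, 0, 0], [0, 0, 0, 0, 0, 0]]])

```text
time_s: 19.95
position: [0.5755, 0.016, 0.0378]
tcp_rot: [[0.035, 0.999, -0.003], [0.999, -0.035, 0.0], [-0.0, -0.003, -1.0]]
force: [-5.6, -1.1, 9.2]
opening: 0.684
grasp_force: 30.0
```

>>> play_rows(moves=[[[1.5, 0, 0, 0, 0, 0], [1.5, 0, 0, 0, 0, 0], [0, 0, 0, 0, 0, 0], [0, 0, 0, 0, 0, 0]]])

```text
time_s: 20.35
position: [0.5768, 0.0174, 0.0378]
tcp_rot: [[0.034, 0.999, -0.0], [0.999, -0.034, -0.002], [-0.002, -0.0, -1.0]]
force: [-3.2, -5.0, 6.1]
opening: 0.687
grasp_force: 30.0
```

>>> play_rows(moves=[[[0, 1, 0, 0, 0, 0], [0, 1, 0, 0, 0, 0], [0, 0, 0, 0, 0, 0], [0, 0, 0, 0, 0, 0]]])

```text
time_s: 20.75
position: [0.5769, 0.0174, 0.0379]
tcp_rot: [[0.034, 0.999, -0.004], [0.999, -0.034, -0.002], [-0.002, -0.004, -1.0]]
force: [-7.1, -6.6, 11.2]
opening: 0.683
grasp_force: 30.0
```

>>> play_rows(moves=[[[1, 0, 0, 0, 0, 0], [1, 0, 0, 0, 0, 0], [0, 0, 0, 0, 0, 0], [0, 0, 0, 0, 0, 0]]])

```text
time_s: 21.15
position: [0.577, 0.0175, 0.0379]
tcp_rot: [[0.032, 0.999, -0.005], [0.999, -0.032, -0.005], [-0.005, -0.004, -1.0]]
force: [-6.9, -13.4, 9.5]
opening: 0.685
grasp_force: 30.0
```

Run:
```python
from h import *
s=bot.read_state();print(s['position'],s['force'],s['moment'],s['grasp_force'])
p=bot.capture('side');c=p['image'][215:315,280:420];cv2.imwrite('pics/s7.png',cv2.resize(c,None,fx=5,fy=5,interpolation=cv2.INTER_CUBIC))
```

```text
[0.57695166 0.01752845 0.03788347] [ -6.94960357 -13.44060883   9.51755573] [-2.30292847  1.09144551  0.00273338] 29.99943807721138
```

View pics/s7.png

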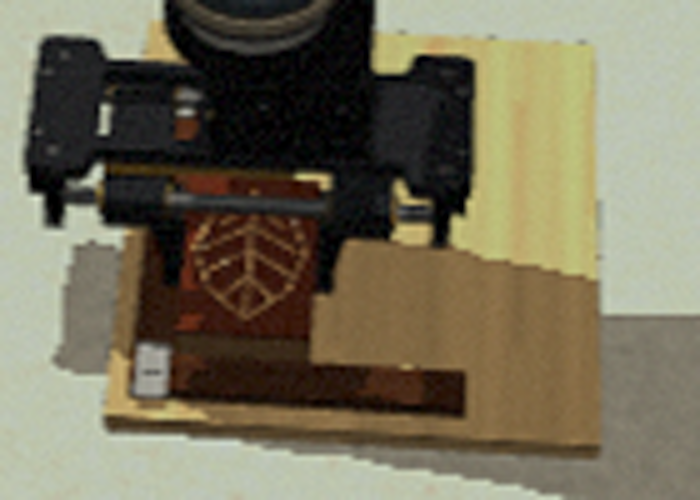

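The crop shows the block seated in the corner, parallel to both fences, with its left edge at the long fence and its near end at the short fence. I'll firm up the x push and trim the slight tilt.

>>> play_rows(moves=[[[0, 1.5, 0, -0.005, 0.005, 0], [0, 1.5, 0, 0, 0, 0], [0, 0, 0, 0, 0, 0], [0, 0, 0, 0, 0, 0], [0, 0, 0, 0, 0, 0]]])

```text
time_s: 21.7
position: [0.5771, 0.0175, 0.0379]
tcp_rot: [[0.032, 0.999, -0.006], [0.999, -0.032, 0.0], [0.0, -0.006, -1.0]]
force: [-12.8, -14.7, 14.3]
opening: 0.686
grasp_force: 30.0
```

>>> play_rows(moves=[[[0, 1, 0, -0.002, 0, 0], [0, 0, 0, 0, 0, 0], [0, 0, 0, 0, 0, 0], [0, 0, 0, 0, 0, 0], [0, 0, 0, 0, 0, 0]]])

```text
time_s: 22.2
position: [0.5771, 0.0175, 0.0379]
tcp_rot: [[0.032, 0.999, -0.006], [0.999, -0.032, 0.0], [0.0, -0.006, -1.0]]
force: [-13.4, -15.3, 16.2]
opening: 0.684
grasp_force: 30.0
```

>>> play_rows(moves=[[[0, 0, 0, -0.008, 0, 0], [0, 0, 0, 0, 0, 0], [0, 0, 0, 0, 0, 0], [0, 0, 0, 0, 0, 0]]])

```text
time_s: 22.6
position: [0.577, 0.0175, 0.0377]
tcp_rot: [[0.032, 0.999, 0.002], [0.999, -0.032, 0.0], [0.0, 0.002, -1.0]]
force: [-13.0, -15.0, 16.0]
opening: 0.683
grasp_force: 30.0
```

>>> play_rows(moves=[[[0, 1, 0, -0.004, 0, 0], [0, 0, 0, 0, 0, 0], [0, 0, 0, 0, 0, 0], [0, 0, 0, 0, 0, 0]]])

```text
time_s: 23.0
position: [0.5769, 0.0175, 0.0377]
tcp_rot: [[0.032, 0.999, 0.003], [0.999, -0.032, 0.0], [0.001, 0.003, -1.0]]
force: [-14.2, -14.8, 17.6]
opening: 0.684
grasp_force: 30.0
```

>>> play_rows(moves=[[[0, 0, 0, 0.003, 0, 0], [0, 0, 0, 0, 0, 0], [0, 0, 0, 0, 0, 0], [0, 0, 0, 0, 0, 0]]])

```text
time_s: 23.4
position: [0.577, 0.0175, 0.0377]
tcp_rot: [[0.032, 0.999, 0.001], [0.999, -0.032, 0.0], [0.001, 0.001, -1.0]]
force: [-15.4, -15.3, 17.4]
opening: 0.686
grasp_force: 30.0
```

Run:
```python
from h import *
s=bot.read_state();print(s['position'],s['force'],s['moment'],s['grasp_force'],np.round(s['tcp_rot'],4),s['time_s'])
for n in ['scene','side']:
    p=bot.capture(n)
    for q,z in [('red_ink',0),('blue_ink',0),('ochre_bottle',0),('spare_block',0),('cutter',.004)]:
        print(n,q,[(np.round(ray(p,a['centre'],z),3).tolist(),round(a['confidence'],2)) for a in bot.pinpoint(p,q)[:1]])
```

```text
[0.57696612 0.01752413 0.03772405] [-15.40095393 -15.31241659  17.40075579] [-2.68517465  2.55772418 -0.1922197 ] 30.00144973397255 [[ 3.220e-02  9.995e-01  7.000e-04]
 [ 9.995e-01 -3.220e-02  5.000e-04]
 [ 5.000e-04  7.000e-04 -1.000e+00]] 23.4
scene red_ink [([0.701, -0.245, 0.0], 0.82)]
scene blue_ink [([0.734, 0.239, 0.0], 0.88)]
scene ochre_bottle [([0.751, 0.136, 0.0], 0.95)]
scene spare_block [([0.686, -0.384, 0.0], 0.94)]
scene cutter [([0.464, -0.281, 0.004], 0.89)]
side red_ink [([0.697, -0.252, 0.0], 0.91)]
side blue_ink [([0.737, 0.22, 0.0], 0.97)]
side ochre_bottle [([0.758, 0.132, 0.0], 0.95)]
side spare_block [([0.69, -0.384, 0.0], 0.66)]
side cutter [([0.472, -0.286, 0.004], 0.42)]
```

```bash
python3 -c "
from rig import bot
print(bot.hand_in())"
```

```text
the job is handed in; nothing more can be done
None
```

I laid the cutter flat in the tray, seated the block carving up in the corner with about 15 N measured on each fence, and handed the job in at 24 s of the 70 s, still gripping and pressing it; the bystanders show no movement in the cameras.

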